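Lock a filter cartridge into the bench suction unit

ROBOT

A 6-joint arm with a two-finger parallel gripper is mounted at the origin on the work surface. World frame = base frame: x ahead of the robot, y to its left, z up, the work surface at z = 0. Lengths are in m, angles in degrees, forces in N, time in s.
With the tool pointing down it reaches from about 0.375 to 0.825 m from the base axis. Payload 5.5 kg.
Tool frame: the origin (TCP) lies midway between the tips of the shut fingers; the grasp point (between the pads) lies arm.pinch_z behind it (arm.pinch_z is the distance from the TCP to the grasp point, in m); y points along the fingers, x is the direction in which the jaws open and shut, and the axes are right-handed (so a half turn about y gives the same grasp; the last joint's range is limited). The gripper opens to 85 mm and grips with 20 to 120 N. Pads are 22 mm wide; open, the fingers measure 114 mm over their backs; the gripper's body (76 mm by 85 mm) begins 54 mm behind the grasp point. The pads swing forward as they close: fully open they stand 13 mm farther back than shut.
Start: joints at [65.031, 17.962, -2.699, 69.339, 0, 90], TCP at [0.253, 0.544, 0.231] pointing down, gripper open.
Joint ranges: [-152.73, 152.73], [-39.44, 99.34], [-58.76, 71.6], [-118.89, 123.64], [-81.53, 83.1], [-180, 180]. Speed limits (degrees/s): [136.94, 136.94, 172.46, 180, 180, 180].

INTERFACE

Orientations are given as a 3x3 rotation matrix whose columns are the frame's x, y, z axes.
In Python, from cell import arm gives the robot as it stands.
- The arm moves only by the tool play_rows, never from a script. Its argument "targets" is a list that holds one entry, the list of rows, each a list of 5 numbers: the closure, from 0 (fully open) to 1 (shut), then the shift along the tool's x, y, z in m, then the turn about the tool's y in degrees. In form: [[[grip, tx, ty, tz, yaw], ...]]. A call has 1 to 10 rows; each row is the pose to reach, as a shift and turn from the pose commanded when the call began, along the tool's axes at that moment; what a row does not reach only later rows make up. A row lasts 1/8 s, in which the tool goes at most 62.5 mm and 10.7 degrees, less where a joint would pass 70% of its speed; a pose out of reach is approached as far as the arm can. A call with a gripper value outside its range is refused whole. The fingers move at their own pace and stop on an object; "grip_force" is the grip in N (left out, the last holds). Time passes only in rows, so rows that repeat a pose let the fingers close. It gives the time, the measured TCP pose, the force and the opening at its end, in the units of the state.
- arm.get_state(): the state, without advancing time (a new reading comes with each control period).
- arm.grab_frame(name): name is "side" or "top"; returns a dict with "frame" (400x640x3 uint8, red, green, blue), "range_z" (400x640 float32, m along the optical axis (not along the pixel's ray), 0 where there is no reading), "fovy" (degrees; the focal length in pixels is half the picture's height over the tangent of half this angle, whatever the lens; pixels are square), "cx", "cy" (the principal point, pixels), "R" (3x3) and "t" (3): a world point X has camera coordinates R X + t. Camera axes: x right, y down, z forward; pixel columns grow to the right and rows downward; lengths in m; the calibration is good to about 2 mm. A picture is of the moment at which its call begins.
- arm.job_done(): hands the job in, once; it reports no verdict.
The state is a dict: "time_s": time; "qpos": joint angles; "dq": joint speeds; "joint_torque": joint torques, N m; "position": TCP position; "tool_rot": TCP orientation; "ft_force": force on the tool from outside, world axes, zero at the start; "ft_torque": the same for the moment, N m; "gripper_width": finger opening in m.
Only numpy, scipy, OpenCV 4.12 (cv2) and the standard library are available. Lean on these libraries where they do the work, as an engineer would, in place of code of your own. Each camera call takes 0.05 s, during which the arm holds its last target.

TASK

Take the filter cartridge from the green tray and fit it in the round collar of the suction unit: find the two entry slots with its lugs, push it down against the sprung seat and turn it clockwise (seen from above) to the stop, then let it rise into its locked position and let go. Work gently: neither force the cartridge down nor keep twisting once the stop is felt, as the collar must not take more than about 40 N, and leave the bottles, the jar and the kit box where they are.

Things in the scene. Friction and masses are not known exactly. Their poses are not given: they have to be found in the camera images.
- cartridge_centre (a point): Centre of the loose filter cartridge (about 120 g, standing upright in the tray), 38 mm above its flat bottom, 38 mm below its top; z up its axis, x along its lugs. White barrel, 36 mm diameter, up to 38 mm above the bottom, with a 6 mm tapered nose (26 mm across at the foot). Grey cap, 46 mm diameter, from 38 to 46 mm up. The same after half a turn.
- cartridge_grip (a point): Middle of the cartridge's grip, 61 mm above its bottom: an upright grey bar on the cap, 40 mm long (along x, in line with the lugs), 12 mm thick (along y), from 46 to 76 mm above the bottom. Axes of the cartridge.
- cartridge: The same cartridge, origin at the centre of its flat bottom. Two opposite lugs stand out of the barrel along +x and -x: 8 mm wide, 4 mm tall (20 to 24 mm above the bottom), tips 25.5 mm from the axis.
- mouth (a point): Where the middle of the open top of the unit's aluminium collar nominally lies, 99 mm above the bench; z up, axes of the housing. Collar 64 mm across, standing 44 mm above the housing; bore 39 mm (1.5 mm clearance round the barrel). The clamped collar's true centre lies up to 3 mm from this point in x and in y, which is not measured: see it, or give way to side forces.
- slots (a point): Same point as mouth; on the rim's two opposite entry slots, 11 mm wide (1.5 mm clearance each side of a lug). Nominally along +x and -x, but the collar is clamped up to 0.3 rad either way, not measured: see it from above, or feel. From the slots, pushed under the rim, the cartridge turns 0.75 rad clockwise from above to a solid stop; the other way is blocked.
- seat (a point): Top of the spring-loaded seat in the collar when free, on the axis 21.5 mm below the mouth. It resists with 0.6 N per mm and bottoms 15 mm lower. With the lugs on the rim beside the slots, the cartridge's bottom is 20 mm below the mouth; at 32 to 36.5 mm they pass under the rim. At the stop are pockets: let go, the spring lifts the lugs into them: locked, bottom 28.5 mm below the mouth.
- unit: The suction unit: white box 170 mm (x) by 140 mm (y), 52 mm high, with a 90 mm grey disc on top up to 55 mm, and the collar standing at its middle. Origin on the bench under the collar's axis, axes those of mouth. Fixed.
- tray: Shallow green tray, 190 by 150 mm, 16 mm high, floor 4 mm thick; origin at the centre of its underside. Fixed.
- dropper_a_centre (a point): Centre of a small white dropper bottle, 28 mm in diameter, 75 mm high, standing. Bystander.
- dropper_b_centre (a point): Centre of another such dropper bottle. Bystander.
- jar_centre (a point): Centre of a white jar, 60 mm in diameter, 70 mm high, standing. Bystander.
- kit_box_centre (a point): Centre of a flat paper kit box, 60 by 100 mm, 35 mm high. Bystander.
Things that resemble listed ones, but are neither listed nor needed, are in the scene too. Leave any turquoise look-alike of the unit alone.

How it is judged (in metres and radians):
On the way, in this order (a step that is already met when the one before it is completed fails the run):
1. the cartridge is lifted clear of the tray (z of cartridge_centre in the frame of tray above 0.06 m and contact force between cartridge and tray below 0.1 N), for 0.2 s.
2. its lugs are down in the entry slots, the cartridge's bottom more than 24 mm below the collar's mouth (z of cartridge_centre in the frame of mouth below 0.014 m and horizontal distance between cartridge_centre and mouth below 0.0065 m and angle between the x axis of cartridge and the x axis of mouth, either way round below 0.4 rad), for 0.1 s.
At the end, for the whole second after the job is handed in: The cartridge is locked in the collar, released and at rest: its bottom 28.5 mm below the mouth (26.5 to 30.2 mm, as only with the lugs in the pockets), within 6.5 mm of the nominal axis, upright within 0.06 rad, turned 0.3 to 1.2 rad from the housing's x axis (z of cartridge_centre in the frame of mouth between 0.0078 and 0.0115 m and horizontal distance between cartridge_centre and mouth below 0.0065 m and angle between the x axis of cartridge and the x axis of mouth, either way round between 0.3 and 1.2 rad and angle between cartridge_centre's own z axis and vertical below 0.06 rad and linear speed of cartridge below 0.01 m/s); the robot touches nothing.
It fails at once if the cartridge is pressed against the suction unit with more than 40 N (sum of its contacts) (contact force between cartridge and unit above 40 N).
It fails at once if the robot itself presses on the suction unit with more than 5 N (contact force between any of the fingers, the arm and unit above 5 N).
It fails at once if a bottle, the jar or the kit box is shifted by more than 20 mm (distance of any of dropper_a_centre, dropper_b_centre, jar_centre, kit_box_centre from where it was at the start of the episode above 0.02 m).
It also fails if it takes over 64 s, if anything falls off the work surface, if the arm or the gripper's body presses on something with over 40 N, if the wrist force passes 120 N, or if a joint passes its speed limit or range.

## Working session

There is one attempt and no reset: what is moved stays moved. The work goes in short steps, Python scripts to look and compute and a tool call to move; the robot and the scene stay as the last step left them, time stands still between calls to the robot, and variables do not carry over. Pictures are saved under pics/ and viewed, and the job is handed in when it is done.

Besides the shell and the picture viewer there is one more tool, called after "Request:" in YAML: its name, and indented under it one key for each argument. play_rows: Moves the arm, as the interface text tells. Its arguments: {"type":"object","properties":{"targets":{"type":"array"},"grip_force":{"type":"number"}},"required":["targets"]}

```bash
mkdir -p pics; ls; python3 - <<'E'
from cell import arm
import cv2,numpy as np
s=arm.get_state();print(s, arm.pinch_z)
for n in("top","side"):
    f=arm.grab_frame(n);cv2.imwrite(f"pics/{n}0.png",f["frame"][:,:,::-1]);np.savez(f"{n}0.npz",**f)
    print(n,f["fovy"],f["cx"],f["cy"],f["R"],f["t"])
E
```

```text
pics
{'time_s': 0.0, 'qpos': array([ 6.50316186e+01,  1.80022216e+01, -2.75299473e+00,  6.93383365e+01,
        1.10006429e-03,  8.99976966e+01]), 'dq': array([-0.05832809,  0.08225597, -0.05367117,  0.03777902,  0.05709578,
        0.05855335]), 'joint_torque': array([-4.45863225e-04, -5.39590108e+01,  3.39752483e+01,  1.88932900e-02,
       -2.29895932e-04, -7.05639621e-06]), 'position': array([0.25303154, 0.54342567, 0.23046459]), 'tool_rot': array([[ 4.22081045e-01, -7.06640777e-04, -9.06557826e-01],
       [ 9.06556631e-01, -1.47209767e-03,  4.22081636e-01],
       [-1.63280176e-03, -9.99998667e-01,  1.92653591e-05]]), 'ft_force': array([ 0.05654009, -0.30731365, -0.80729767]), 'ft_torque': array([ 0.03716748, -0.03480242, -0.04439612]), 'gripper_width': 0.08558018474025797} 0.0187
top 46.87581333803266 321.10798938889593 198.09709205514878 [[ 1.33388485e-03 -9.99998562e-01  1.04711648e-03]
 [-9.76437424e-01 -1.52842012e-03 -2.15795324e-01]
 [ 2.15796614e-01 -7.34597602e-04 -9.76438058e-01]] [0.00591327 0.5737859  1.01400917]
side 42.90099161275363 318.2244221336494 193.20593773525638 [[-0.98636676 -0.16378728 -0.0159478 ]
 [-0.11190541  0.73864657 -0.66473937]
 [ 0.12065564 -0.65389217 -0.74690511]] [0.56682187 0.12289381 1.0364772 ]
```

View pics/top0.png

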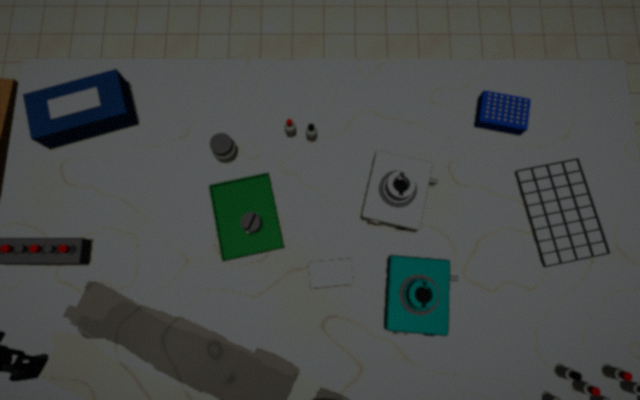

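View pics/side0.png

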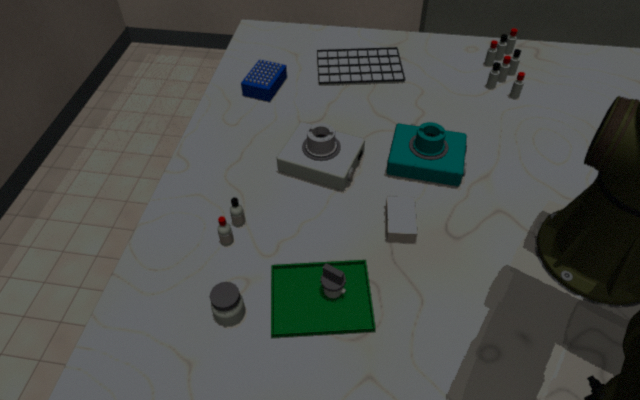

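Candidates, as top-image pixels:
- **Cartridge:** the only one is the grey bar and cap at (251,222) in the green tray. The jar at (223,147) is also round and grey-topped, but it stands outside the tray and has no bar.
- **Unit:** the white housing at (400,186) fits the description. The turquoise one at (420,293) is the look-alike to leave alone.

Next I'll take close crops and measurements.

```bash
cat > h.py <<'E'
import numpy as np,cv2
def load(n): return dict(np.load(n))
def foc(f): return 200/np.tan(np.radians(float(f["fovy"]))/2)
def cloud(f):
    F=foc(f);z=f["range_z"].astype(float);v,u=np.mgrid[0:400,0:640]
    c=np.stack([(u-f["cx"])*z/F,(v-f["cy"])*z/F,z],-1)
    return (c-f["t"])@f["R"]   # R^T (c-t)
def ontoz(f,u,v,h):
    d=f["R"].T@np.array([(u-f["cx"])/foc(f),(v-f["cy"])/foc(f),1]);o=-f["R"].T@f["t"]
    return o+d*(h-o[2])/d[2]
def proj(f,X):
    c=f["R"]@np.array(X)+f["t"];return np.array([f["cx"]+foc(f)*c[0]/c[2],f["cy"]+foc(f)*c[1]/c[2]])
def crop(f,u0,v0,u1,v1,name,s=8,g=2.2):
    i=f["frame"][v0:v1,u0:u1,::-1].astype(float);i=255*np.clip(i/np.percentile(i,99.5),0,1)**(1/g)
    cv2.imwrite(name,cv2.resize(i.astype(np.uint8),None,fx=s,fy=s,interpolation=cv2.INTER_CUBIC))
E
python3 - <<'E'
from h import *
a=load("top0.npz");b=load("side0.npz")
crop(a,205,170,290,265,"pics/c_tray.png",6)
crop(a,355,145,445,235,"pics/c_unit.png",6)
crop(b,270,110,370,190,"pics/s_unit.png",7)
crop(b,265,250,380,340,"pics/s_tray.png",6)
i=lambda n:cv2.resize(cv2.imread(n),(400,300))
cv2.imwrite("pics/all.png",np.vstack([np.hstack([cv2.resize(cv2.imread(x),(400,300)) for x in r]) for r in (("pics/c_tray.png","pics/c_unit.png"),("pics/s_tray.png","pics/s_unit.png"))]))
P=cloud(a);Q=cloud(b)
np.set_printoptions(precision=4,suppress=True)
for n,C,x in(("top cart",P,(251,222)),("top unit",P,(400,186)),("housing",P,(420,200)),("housing",P,(370,195)),("table",P,(330,230)),("tray",P,(230,200)),("kit",P,(330,273)),("jar",P,(222,142))):
    print(n,C[x[1],x[0]])
for n,x in(("grip",(333,272)),("unit",(320,135)),("hous",(300,165)),("table",(200,200)),("tray",(300,310))): print("side",n,Q[x[1],x[0]])
E
```

```text
top cart [0.5155 0.167  0.0717]
top unit [ 0.5986 -0.1752  0.081 ]
housing [ 0.573  -0.2274  0.0469]
housing [ 0.5835 -0.1086  0.0533]
table [ 0.5081 -0.0151 -0.0005]
tray [0.5816 0.2309 0.004 ]
kit [ 0.4027 -0.0141  0.0316]
jar [0.71   0.2438 0.0659]
side grip [0.5167 0.1778 0.0807]
side unit [ 0.6005 -0.188   0.0769]
side hous [ 0.6349 -0.1152  0.0462]
side table [ 0.8489 -0.0181 -0.0013]
side tray [0.573  0.2199 0.0011]
```

View pics/all.png

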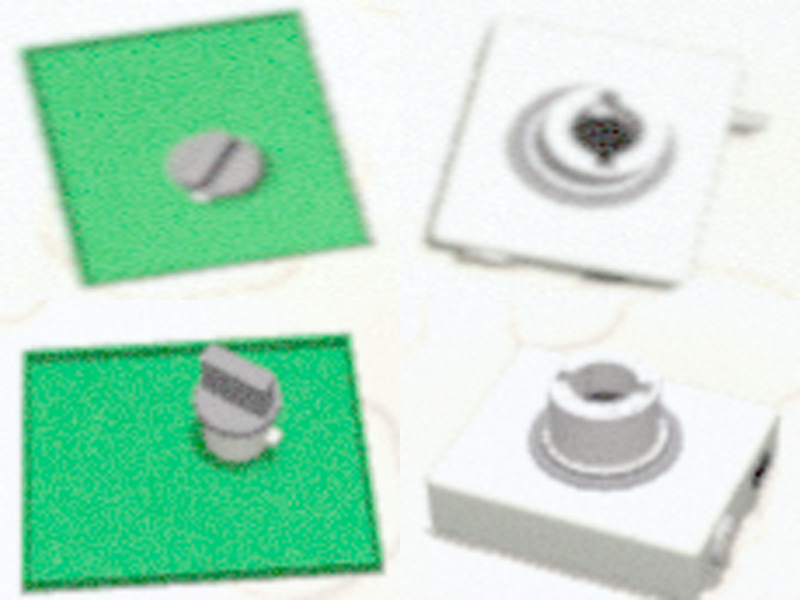

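```bash
python3 - <<'E'
from h import *
a=load("top0.npz");b=load("side0.npz")
crop(a,375,162,425,212,"1.png",8);crop(a,230,200,280,250,"2.png",8)
crop(b,295,115,345,165,"3.png",8);crop(b,308,255,358,305,"4.png",8)
m=[cv2.resize(cv2.imread(f"{k}.png"),(300,300)) if 0 else cv2.imread(f"{k}.png") for k in(1,2,3,4)]
cv2.imwrite("pics/z1.png",np.hstack(m[:2]));cv2.imwrite("pics/z2.png",np.hstack(m[2:]))
E
```

```text
(no output)
```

View pics/z1.png

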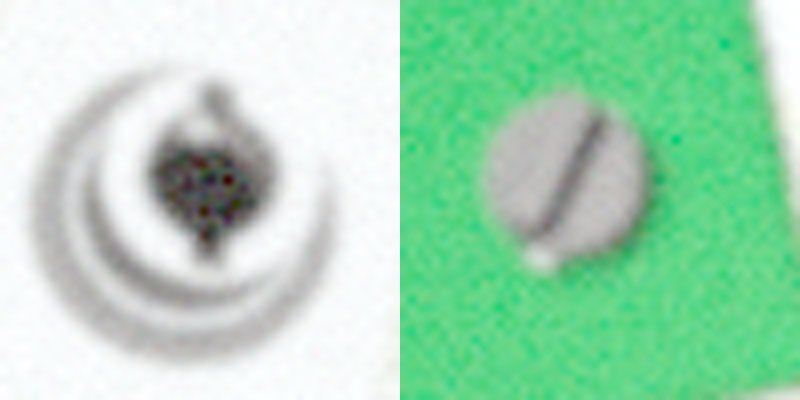

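View pics/z2.png

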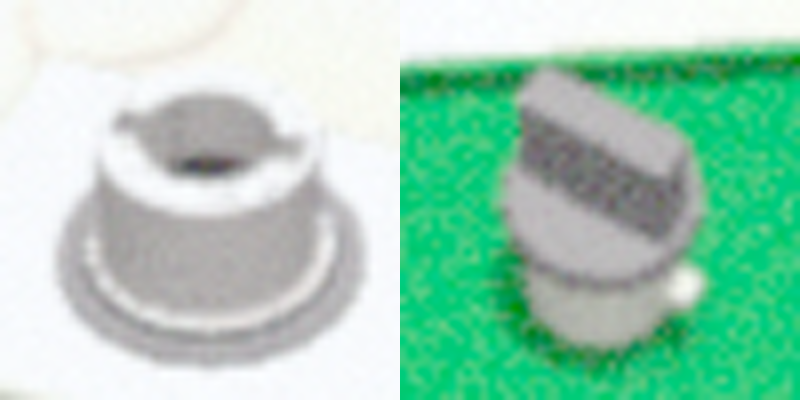

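```bash
python3 - <<'E'
from h import *
np.set_printoptions(precision=4,suppress=True)
a=load("top0.npz");b=load("side0.npz")
o=lambda x,y,u0,v0:(u0+(x+.5)/8-.5,v0+(y+.5)/8-.5)
W=lambda f,x,y,u0,v0,h:ontoz(f,*o(x,y,u0,v0),h)
print("top slots",W(a,215,85,375,162,.099),W(a,208,258,375,162,.099),"bore L R",W(a,148,177,375,162,.099),W(a,280,177,375,162,.099))
p,q=W(b,122,122,295,115,.099),W(b,292,148,295,115,.099);print("side slots",p,q,(p+q)/2,np.degrees(np.arctan2(*(p-q)[[1,0]])))
print("side rim L R top bot",W(b,97,140,295,115,.099),W(b,323,140,295,115,.099),W(b,210,65,295,115,.099),W(b,210,215,295,115,.099))
c=[W(b,x-400,y,308,255,.080) for x,y in((545,65),(520,100),(690,135),(668,178))]
print("bar corners",c,np.mean(c,0))
d=(c[2]+c[3]-c[0]-c[1])/2;print("len",np.linalg.norm(d),"yaw",np.degrees(np.arctan2(d[1],d[0])),"th",np.linalg.norm(c[0]-c[1]),np.linalg.norm(c[2]-c[3]))
print("top cap",W(a,485-400,175,230,200,.050),W(a,650-400,175,230,200,.050),W(a,567-400,92,230,200,.05),W(a,567-400,255,230,200,.05))
e,g=W(a,600-400,112,230,200,.065),W(a,540-400,237,230,200,.065);print("top bar side",e,g,np.degrees(np.arctan2(*(e-g)[[1,0]])))
# clouds
P=cloud(a);Q=cloud(b)
for n,C,r in(("cart top",P,(235,205,270,240)),("cart side",Q,(315,260,350,292))):
    s=C[r[1]:r[3],r[0]:r[2]].reshape(-1,3);m=s[s[:,2]>.065];print(n,len(m),m.mean(0),np.median(m,0),"cap",s[(s[:,2]>.04)].mean(0))
# housing edges: white box fit from depth
s=P[140:240,350:445].reshape(-1,3);m=s[(s[:,2]>.04)&(s[:,2]<.062)];r=cv2.minAreaRect(m[:,:2].astype(np.float32)*1000);print("housing",r)
s=Q[115:195,265:370].reshape(-1,3);m=s[(s[:,2]>.042)&(s[:,2]<.062)];r=cv2.minAreaRect(m[:,:2].astype(np.float32)*1000);print("housing side",r)
E
```

```text
top slots [ 0.6266 -0.1764  0.099 ] [ 0.5759 -0.1726  0.099 ] bore L R [ 0.5995 -0.1565  0.099 ] [ 0.5995 -0.1939  0.099 ]
side slots [ 0.6219 -0.1776  0.099 ] [ 0.5726 -0.1737  0.099 ] [ 0.5972 -0.1757  0.099 ] -4.487270028486868
side rim L R top bot [ 0.6275 -0.169   0.099 ] [ 0.5645 -0.1783  0.099 ] [ 0.6012 -0.2055  0.099 ] [ 0.591 -0.143  0.099]
bar corners [array([0.533 , 0.1595, 0.08  ]), array([0.5371, 0.1698, 0.08  ]), array([0.4975, 0.1732, 0.08  ]), array([0.5009, 0.1852, 0.08  ])] [0.5171 0.1719 0.08  ]
len 0.0386497918502922 yaw 157.8727114524002 th 0.011119900139042363 0.012524722141183732
top cap [0.5205 0.1956 0.05  ] [0.5205 0.1475 0.05  ] [0.5451 0.1725 0.05  ] [0.4969 0.1709 0.05  ]
top bar side [0.5364 0.1605 0.065 ] [0.4999 0.1765 0.065 ] -23.717697628554056
cart top 123 [0.5099 0.1632 0.1287] [0.5173 0.1707 0.0796] cap [0.5144 0.167  0.0801]
cart side 207 [0.516  0.1797 0.0837] [0.5162 0.1752 0.0779] cap [0.5172 0.181  0.064 ]
housing ((596.1265869140625, -174.13731384277344), (139.9021453857422, 176.16372680664062), 76.45947265625)
housing side ((593.4922485351562, -173.23641967773438), (143.4691162109375, 174.11993408203125), 76.42439270019531)
```

The top view shows the bar in the tray running about -22.5°, with the cartridge at about (0.518, 0.172). The collar's slots show at zoomed crop pixels (215,85) and (208,258), direction about -4.4°, centre about (0.599, -0.175). The housing's x axis is at about -13.5°, so the slot offset of 0.16 rad is within the stated range. I'll move above the cartridge.

Request:
play_rows:
  targets:
    - [[0, -0.022, 0.005, -0.04, 0], [0, -0.052, 0.012, -0.091, -0.5], [0, -0.081, 0.025, -0.143, -1], [0, -0.11, 0.035, -0.194, -1.5], [0, -0.139, 0.045, -0.246, -2], [0, -0.168, 0.055, -0.297, -2.5], [0, -0.197, 0.065, -0.348, -2.5], [0, -0.217, 0.072, -0.384, -2.5], [0, -0.224, 0.08, -0.397, -2.5], [0, -0.224, 0.08, -0.397, -2.5]]
  grip_force: 50

```text
time_s: 1.35
position: [0.518, 0.1728, 0.1503]
tool_rot: [[0.383, -0.002, -0.924], [0.924, -0.0, 0.383], [-0.001, -1.0, 0.002]]
ft_force: [-0.2, 0.8, -0.7]
gripper_width: 0.0854
```

```bash
cat > st.py <<'E'
from cell import arm
from h import *
import sys
np.set_printoptions(precision=4,suppress=True)
s=arm.get_state();R=s["tool_rot"]
print(s["time_s"],"q",s["qpos"],"\npos",s["position"],"jawyaw",np.degrees(np.arctan2(R[1,0],R[0,0])),"F",s["ft_force"],"M",s["ft_torque"],"w",s["gripper_width"])
E
python3 - <<'E'
from st import *
f=arm.grab_frame("side");crop(f,260,180,400,320,"pics/s1.png",5)
T=np.array([.518,.172,.053]);d=R.T@(T-s["position"]);print(d)
E
```

```text
1.35 q [ 18.4309  14.9648 -17.5942  57.5596   0.0261  40.9761] 
pos [0.518  0.1728 0.1503] jawyaw 67.45482295068585 F [-0.2349  0.8487 -0.6976] M [0.0057 0.0158 0.0238] w 0.08544336537736767
[-0.0006  0.0973 -0.0005]
```

View pics/s1.png

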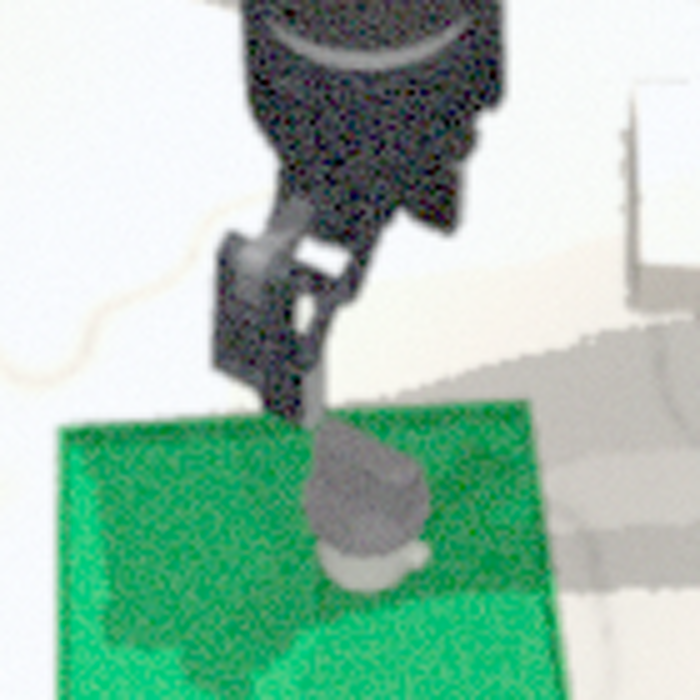

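The side view shows the open fingers straddling the bar, with the tips above it, and the wrist aligned. I'll descend and close.

Request:
play_rows:
  targets:
    - [[0, 0, 0.03, 0, 0], [0, 0, 0.06, 0, 0], [0, 0, 0.085, 0, 0], [0, 0, 0.095, 0, 0], [0.5, 0, 0.095, 0, 0], [1, 0, 0.095, 0, 0], [1, 0, 0.095, 0, 0], [1, 0, 0.095, 0, 0], [1, 0, 0.095, 0, 0], [1, 0, 0.095, 0, 0]]

```text
time_s: 2.65
position: [0.5191, 0.1734, 0.0569]
tool_rot: [[0.382, 0.001, -0.924], [0.924, 0.0, 0.382], [0.001, -1.0, -0.001]]
ft_force: [-0.3, -0.0, 6.9]
gripper_width: 0.0112
```

```bash
python3 - <<'E'
from st import *
f=arm.grab_frame("side");crop(f,290,210,390,310,"pics/s2.png",7)
E
```

```text
2.65 q [ 18.4643  19.9559 -24.2673  45.7145   0.0028  40.943 ] 
pos [0.5191 0.1734 0.0569] jawyaw 67.52129185178487 F [-0.2609 -0.042   6.8604] M [0.0237 0.1323 0.0031] w 0.011151600760211638
```

View pics/s2.png

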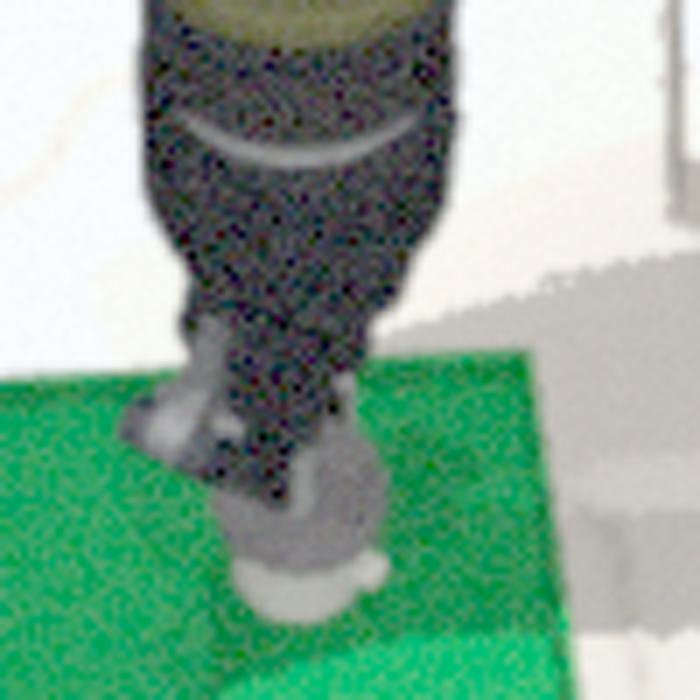

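Width 11 mm matches the 12 mm bar. The side image shows both fingers on the bar above the cap. I'll lift.

Request:
play_rows:
  targets:
    - [[1, 0, -0.02, 0, 0], [1, 0, -0.06, 0, 0], [1, 0, -0.1, 0, 0], [1, 0, -0.13, 0, 0], [1, 0, -0.13, 0, 0], [1, 0, -0.13, 0, 0], [1, 0, -0.13, 0, 0]]

```text
time_s: 3.58
position: [0.5175, 0.1729, 0.1845]
tool_rot: [[0.382, -0.003, -0.924], [0.924, -0.001, 0.382], [-0.002, -1.0, 0.002]]
ft_force: [-0.4, 0.6, -1.8]
gripper_width: 0.0113
```

```bash
python3 - <<'E'
from st import *
f=arm.grab_frame("side");crop(f,290,150,390,250,"pics/s3.png",7);np.savez("s3.npz",**f)
T=np.array([.599,-.175,s["position"][2]]);d=R.T@(T-s["position"]);print(d)
E
```

```text
3.575 q [ 18.4742  13.6337 -14.6541  61.8893  -0.0009  40.9454] 
pos [0.5175 0.1729 0.1845] jawyaw 67.52892096280438 F [-0.3738  0.6099 -1.827 ] M [ 0.0083 -0.0611  0.0017] w 0.011340791157808386
[-0.2903  0.0001 -0.2083]
```

View pics/s3.png

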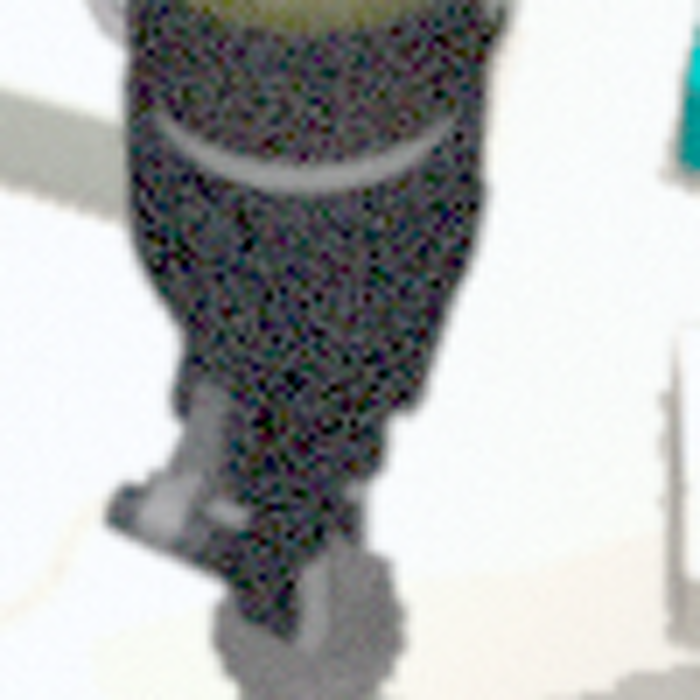

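The cartridge is lifted and held straight. I'll carry it above the collar and turn 18° counter-clockwise.

Request:
play_rows:
  targets:
    - [[1, -0.02, 0, -0.014, -2], [1, -0.06, 0, -0.043, -5], [1, -0.105, 0, -0.075, -8], [1, -0.15, 0, -0.107, -11], [1, -0.195, 0, -0.139, -14], [1, -0.24, 0, -0.171, -17], [1, -0.272, 0, -0.194, -18], [1, -0.29, 0, -0.206, -18], [1, -0.29, 0, -0.206, -18], [1, -0.29, 0, -0.206, -18]]

```text
time_s: 4.88
position: [0.5977, -0.1722, 0.1859]
tool_rot: [[0.077, -0.001, -0.997], [0.997, 0.001, 0.077], [0.001, -1.0, 0.001]]
ft_force: [0.3, -0.9, -1.2]
gripper_width: 0.0111
```

```bash
python3 - <<'E'
from st import *
f=arm.grab_frame("side");np.savez("s4.npz",**f);crop(f,275,60,375,160,"1.png",4)
g=arm.grab_frame("top");np.savez("t4.npz",**g);crop(g,350,140,450,240,"2.png",4)
cv2.imwrite("pics/v4.png",np.hstack([cv2.imread("1.png"),cv2.imread("2.png")]))
E
```

```text
4.875 q [-16.0919  21.5384  -3.6514  64.8761   0.0365 -11.6673] 
pos [ 0.5977 -0.1722  0.1859] jawyaw 85.57543429503023 F [ 0.3369 -0.8671 -1.2301] M [0.0196 0.0004 0.0329] w 0.011104181266522456
```

View pics/v4.png

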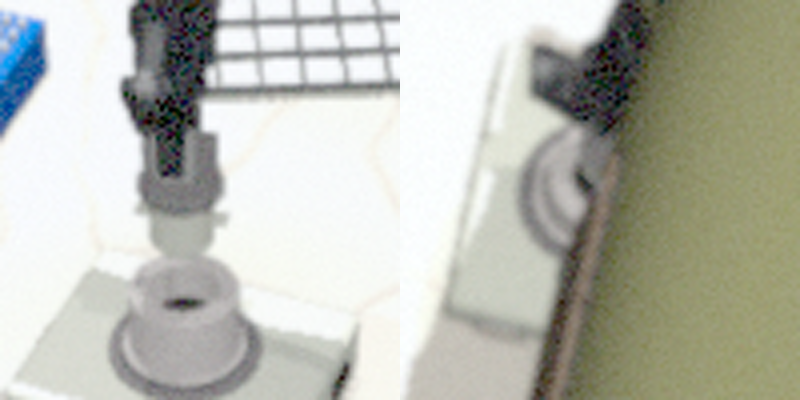

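```bash
python3 - <<'E'
from st import *
f=arm.grab_frame("side");np.savez("s5.npz",**f)
crop(f,295,95,350,150,"1.png",10)
i=cv2.imread("1.png");p=s["position"]
def ring(c,r,z,col):
    for t in np.linspace(0,2*np.pi,60):
        u,v=proj(f,[c[0]+r*np.cos(t),c[1]+r*np.sin(t),z]);cv2.circle(i,(int((u-295+.5)*10),int((v-95+.5)*10)),1,col,-1)
zb=p[2]-.0529
ring(p,.023,zb+.038,(0,0,255));ring(p,.023,zb+.046,(0,0,255));ring(p,.018,zb+.006,(0,128,255))
C=[.597,-.1752];ring(C,.032,.099,(255,0,0));ring(C,.0195,.099,(255,0,0))
a=np.radians(-4.4)
for k in(1,-1):
  for z,c,cc,r in((.099,C,(0,200,0),.026),(zb+.022,p,(255,0,255),.0255)):
    u,v=proj(f,[c[0]+k*r*np.cos(a),c[1]+k*r*np.sin(a),z]);cv2.circle(i,(int((u-295+.5)*10),int((v-95+.5)*10)),4,cc,-1)
cv2.imwrite("pics/v5.png",i)
E
```

```text
4.975 q [-16.0596  21.5079  -3.6484  64.8735   0.0201 -11.6803] 
pos [ 0.5979 -0.172   0.1862] jawyaw 85.62072868178923 F [-0.0937 -0.2869 -1.1187] M [-0.0241 -0.0288  0.0593] w 0.0113317247310836
```

View pics/v5.png

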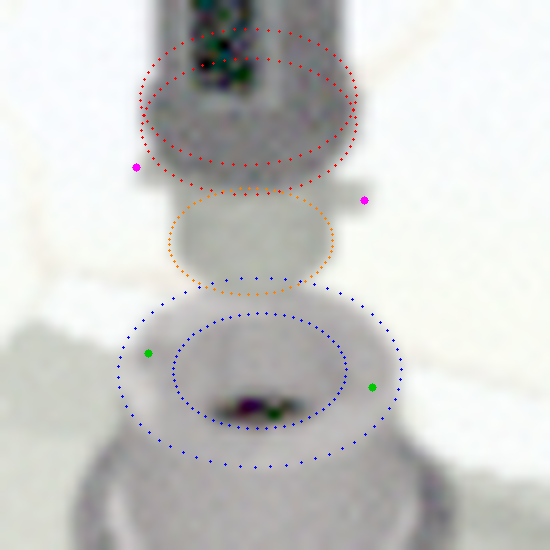

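The overlay shows the cartridge about 1 px from the collar's axis in x. It is about 2 mm short in y by the relative estimate. I'll correct and lower until the nose is in the bore.

Request:
play_rows:
  targets:
    - [[1, -0.002, 0.01, 0, 0], [1, -0.002, 0.022, 0, 0], [1, -0.002, 0.028, 0, 0], [1, -0.002, 0.033, 0, 0], [1, -0.002, 0.036, 0, 0], [1, -0.002, 0.036, 0, 0]]

```text
time_s: 5.78
position: [0.5979, -0.1755, 0.1502]
tool_rot: [[0.078, -0.0, -0.997], [0.997, 0.0, 0.078], [0.0, -1.0, 0.0]]
ft_force: [-0.3, -0.2, -1.0]
gripper_width: 0.0109
```

```bash
python3 - <<'E'
from st import *
f=arm.grab_frame("side");crop(f,295,90,350,145,"pics/v6.png",10)
E
```

```text
5.775 q [-16.3553  22.7911  -6.6216  60.5972   0.0026 -11.8808] 
pos [ 0.5979 -0.1755  0.1502] jawyaw 85.5255117204924 F [-0.2524 -0.1673 -1.0308] M [ 0.0177  0.0165 -0.0226] w 0.010919887287298282
```

View pics/v6.png

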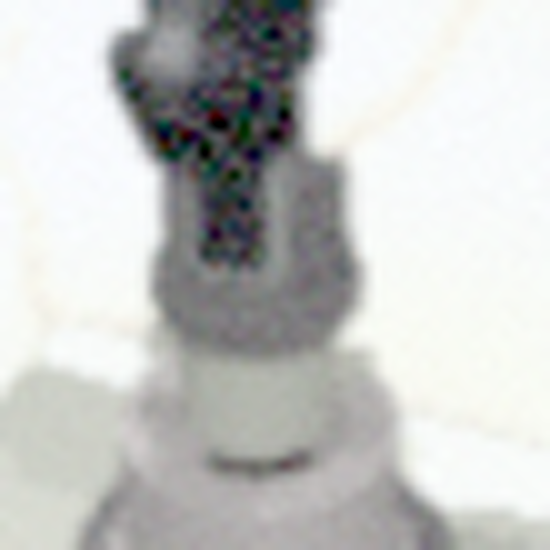

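Request:
play_rows:
  targets:
    - [[1, 0.001, 0.003, 0, 0], [1, 0.001, 0.006, 0, 0], [1, 0.001, 0.009, 0, 0], [1, 0.001, 0.01, 0, 0], [1, 0.001, 0.01, 0, 0]]

```text
time_s: 6.45
position: [0.598, -0.1744, 0.1402]
tool_rot: [[0.078, -0.0, -0.997], [0.997, 0.0, 0.078], [0.0, -1.0, 0.0]]
ft_force: [-0.3, 0.8, -1.1]
gripper_width: 0.0105
```

```bash
python3 - <<'E'
from st import *
f=arm.grab_frame("side");crop(f,295,90,350,145,"pics/v7.png",10)
E
```

```text
6.45 q [-16.2628  23.145   -7.4553  59.4111   0.0008 -11.7901] 
pos [ 0.598  -0.1744  0.1402] jawyaw 85.52721202971856 F [-0.3209  0.8418 -1.0563] M [ 0.048   0.0177 -0.0019] w 0.010515973451967565
```

View pics/v7.png

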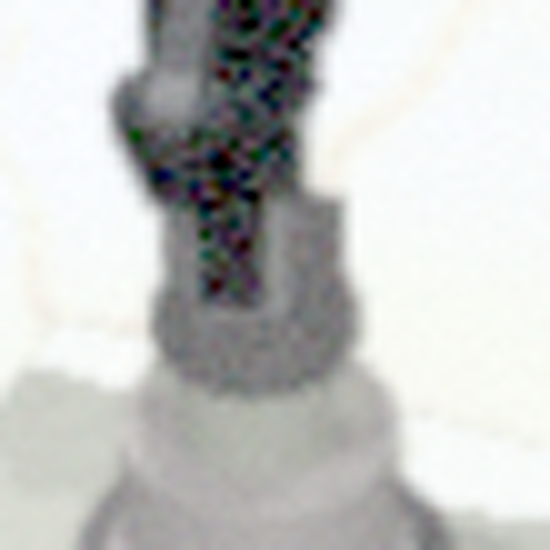

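No side force and the nose is in the bore. I'll continue down slowly to lug level.

Request:
play_rows:
  targets:
    - [[1, 0, 0.003, 0.0005, 0], [1, 0, 0.006, 0.0005, 0], [1, 0, 0.008, 0.0005, 0], [1, 0, 0.01, 0.0005, 0], [1, 0, 0.01, 0.0005, 0]]

```text
time_s: 7.12
position: [0.5974, -0.1744, 0.1301]
tool_rot: [[0.078, -0.0, -0.997], [0.997, 0.0, 0.078], [0.0, -1.0, 0.0]]
ft_force: [-0.1, 0.2, -1.4]
gripper_width: 0.0109
```

```bash
python3 - <<'E'
from st import *
E
```

```text
7.125 q [-16.2695  23.5015  -8.3154  58.2036  -0.0012 -11.7993] 
pos [ 0.5974 -0.1744  0.1301] jawyaw 85.5297970752504 F [-0.0551  0.1719 -1.4171] M [-0.0391 -0.0176  0.041 ] w 0.010859759558263396
```

Request:
play_rows:
  targets:
    - [[1, 0, 0.002, 0, 0], [1, 0, 0.004, 0, 0], [1, 0, 0.005, 0, 0], [1, 0, 0.005, 0, 0]]

```text
time_s: 7.62
position: [0.5977, -0.1744, 0.1255]
tool_rot: [[0.078, 0.0, -0.997], [0.997, -0.0, 0.078], [-0.0, -1.0, -0.0]]
ft_force: [-0.5, -0.0, 1.9]
gripper_width: 0.011
```

```bash
python3 - <<'E'
from st import *
f=arm.grab_frame("side");crop(f,295,90,350,145,"pics/v8.png",10)
E
```

```text
7.625 q [-16.2681  23.6891  -8.6678  57.6195  -0.0003 -11.8009] 
pos [ 0.5977 -0.1744  0.1255] jawyaw 85.5327555542196 F [-0.4627 -0.0363  1.9228] M [0.0165 0.0318 0.0439] w 0.011000073313173672
```

View pics/v8.png

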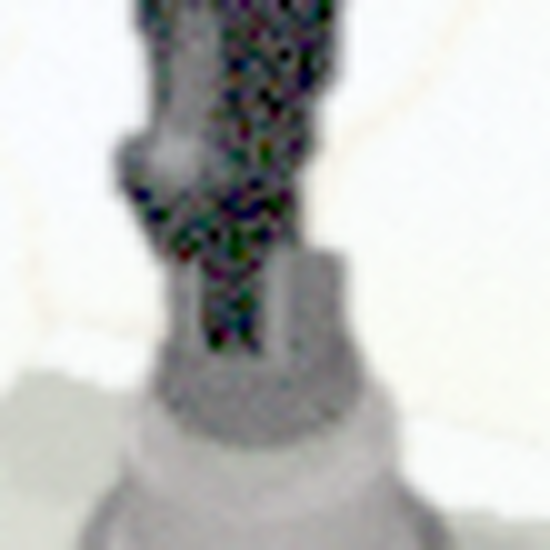

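The force rose by 3.3 N over about 5 mm, which matches the 0.6 N/mm seat spring. So the lugs are in the slots, with the bottom about 26 mm below the mouth. I'll push under the rim.

Request:
play_rows:
  targets:
    - [[1, 0, 0.002, 0, 0], [1, 0, 0.004, 0, 0], [1, 0, 0.006, 0, 0], [1, 0, 0.008, 0, 0], [1, 0, 0.008, 0, 0], [1, 0, 0.008, 0, 0]]

```text
time_s: 8.43
position: [0.5978, -0.1745, 0.1177]
tool_rot: [[0.078, 0.001, -0.997], [0.997, -0.0, 0.078], [-0.0, -1.0, -0.001]]
ft_force: [-1.6, -0.2, 6.1]
gripper_width: 0.0109
```

```bash
python3 - <<'E'
from st import *
E
```

```text
8.425 q [-16.2731  24.0204  -9.2507  56.6928  -0.0009 -11.802 ] 
pos [ 0.5978 -0.1745  0.1177] jawyaw 85.52884449787551 F [-1.5577 -0.2373  6.121 ] M [0.0827 0.2844 0.0026] w 0.010941742603735238
```

Depth is 34.2 mm and the spring force is 7.5 N, as expected. I'll now turn clockwise (+yaw) in steps, watching the torque.

Request:
play_rows:
  targets:
    - [[1, 0, 0, 0, 3], [1, 0, 0, 0, 6], [1, 0, 0, 0, 9], [1, 0, 0, 0, 12], [1, 0, 0, 0, 12]]

```text
time_s: 9.05
position: [0.598, -0.1745, 0.1178]
tool_rot: [[0.284, 0.001, -0.959], [0.959, -0.0, 0.284], [0.0, -1.0, -0.001]]
ft_force: [-0.5, -0.4, 6.4]
gripper_width: 0.0111
```

```bash
python3 - <<'E'
from st import *
E
```

```text
9.05 q [-16.2705  24.0153  -9.2404  56.6787   0.0003   0.2235] 
pos [ 0.598  -0.1745  0.1178] jawyaw 73.50599244511517 F [-0.4783 -0.3637  6.3877] M [ 0.0483  0.2045 -0.0477] w 0.011056168424643777
```

Turning freely, with no torque reaction. I'll continue.

Request:
play_rows:
  targets:
    - [[1, 0, 0, 0, 4], [1, 0, 0, 0, 8], [1, 0, 0, 0, 12], [1, 0, 0, 0, 16], [1, 0, 0, 0, 20], [1, 0, 0, 0, 24], [1, 0, 0, 0, 24]]

```text
time_s: 9.93
position: [0.5979, -0.1747, 0.1178]
tool_rot: [[0.65, 0.001, -0.76], [0.76, -0.001, 0.65], [0.0, -1.0, -0.001]]
ft_force: [-1.2, -0.1, 6.2]
gripper_width: 0.0114
```

```bash
python3 - <<'E'
from st import *
f=arm.grab_frame("side");crop(f,295,90,350,145,"pics/v9.png",10)
E
```

```text
9.925 q [-16.2785  24.0175  -9.2422  56.6801  -0.0204  24.2366] 
pos [ 0.5979 -0.1747  0.1178] jawyaw 49.4849821060615 F [-1.2399 -0.1171  6.2444] M [-0.0193  0.2485 -0.0358] w 0.011355697366658379
```

View pics/v9.png

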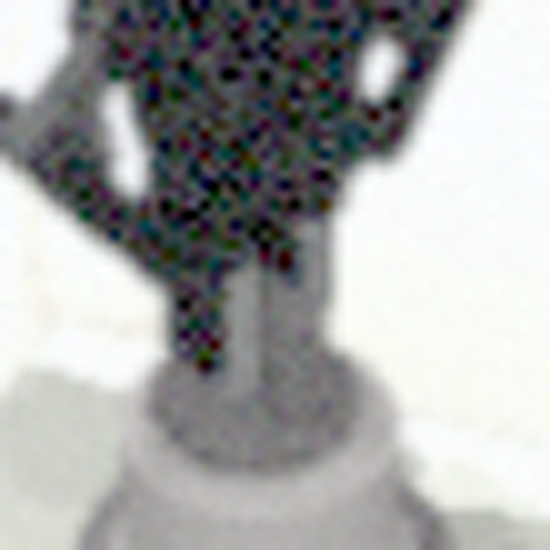

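The image shows the bar turned with the gripper and the cap down near the rim. 36° done, the stop is expected near 43°. I'll use fine steps.

Request:
play_rows:
  targets:
    - [[1, 0, 0, 0, 1.5], [1, 0, 0, 0, 3], [1, 0, 0, 0, 4.5], [1, 0, 0, 0, 4.5]]

```text
time_s: 10.48
position: [0.5978, -0.1748, 0.1178]
tool_rot: [[0.707, 0.001, -0.707], [0.707, -0.001, 0.707], [-0.0, -1.0, -0.001]]
ft_force: [-1.2, -0.7, 5.7]
gripper_width: 0.0107
```

```bash
python3 - <<'E'
from st import *
E
```

```text
10.475 q [-16.2793  24.0148  -9.2467  56.6912  -0.0337  28.7017] 
pos [ 0.5978 -0.1748  0.1178] jawyaw 45.018940899715645 F [-1.1729 -0.7138  5.7127] M [-0.1264  0.3488  0.0515] w 0.010675148799421033
```

Request:
play_rows:
  targets:
    - [[1, 0, 0, 0, 0.7], [1, 0, 0, 0, 1.5], [1, 0, 0, 0, 1.5]]

```text
time_s: 10.85
position: [0.5975, -0.175, 0.1177]
tool_rot: [[0.725, 0.0, -0.689], [0.689, -0.001, 0.725], [-0.001, -1.0, -0.001]]
ft_force: [-1.5, -0.5, 6.6]
gripper_width: 0.0107
```

```bash
python3 - <<'E'
from st import *
E
```

```text
10.85 q [-16.2854  24.0128  -9.257   56.7096  -0.0686  30.1876] 
pos [ 0.5975 -0.175   0.1177] jawyaw 43.526909066306175 F [-1.5248 -0.504   6.6045] M [-0.2555  0.5156  0.13  ] w 0.010714412544307104
```

The torque is beginning to rise (+0.17 N m), so the stop is near. One more small step.

Request:
play_rows:
  targets:
    - [[1, 0, 0, 0, 0.5], [1, 0, 0, 0, 1], [1, 0, 0, 0, 1]]

```text
time_s: 11.22
position: [0.5972, -0.1752, 0.1178]
tool_rot: [[0.737, -0.0, -0.676], [0.676, -0.002, 0.737], [-0.001, -1.0, -0.001]]
ft_force: [-3.6, -1.6, 6.9]
gripper_width: 0.011
```

```bash
python3 - <<'E'
from st import *
E
```

```text
11.225 q [-16.2958  24.0096  -9.2618  56.724   -0.0949  31.1826] 
pos [ 0.5972 -0.1752  0.1178] jawyaw 42.5215762963172 F [-3.5814 -1.584   6.9027] M [-0.3712  0.7183  0.1987] w 0.01103941599181704
```

Side force is building towards (-x, -y), which means one lug touches first. I'll give way 1 mm that way and add a slight turn.

Request:
play_rows:
  targets:
    - [[1, -0.0006, 0, 0.0002, 0], [1, -0.0012, 0, 0.0004, 0.5], [1, -0.0012, 0, 0.0004, 1], [1, -0.0012, 0, 0.0004, 1]]

```text
time_s: 11.72
position: [0.5968, -0.1754, 0.1178]
tool_rot: [[0.748, 0.001, -0.663], [0.663, -0.001, 0.748], [-0.0, -1.0, -0.001]]
ft_force: [-1.0, -0.8, 6.1]
gripper_width: 0.0107
```

```bash
python3 - <<'E'
from st import *
E
```

```text
11.725 q [-16.3591  23.918   -9.3881  56.6285  -0.0453  32.1009] 
pos [ 0.5968 -0.1754  0.1178] jawyaw 41.54005203788578 F [-1.0118 -0.797   6.1434] M [-0.319  0.232  0.213] w 0.010664499115746944
```

Request:
play_rows:
  targets:
    - [[1, 0, 0, 0, 0.5], [1, 0, 0, 0, 1], [1, 0, 0, 0, 1]]

```text
time_s: 12.1
position: [0.5967, -0.1754, 0.1178]
tool_rot: [[0.759, 0.001, -0.651], [0.651, -0.001, 0.759], [-0.0, -1.0, -0.001]]
ft_force: [-1.1, -1.7, 5.9]
gripper_width: 0.0109
```

```bash
python3 - <<'E'
from st import *
f=arm.grab_frame("side");crop(f,295,90,350,145,"pics/v10.png",10)
E
```

```text
12.1 q [-16.3549  23.9189  -9.391   56.6317  -0.0568  33.0629] 
pos [ 0.5967 -0.1754  0.1178] jawyaw 40.582148729411806 F [-1.0951 -1.6865  5.9175] M [-0.2727  0.2718  0.5185] w 0.010905521530683474
```

View pics/v10.png

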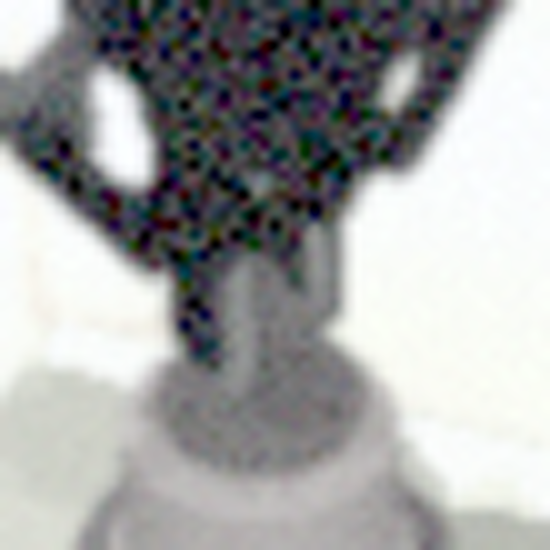

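Torque jumped to about 0.5 N m at 45° with the side force small, so this is the stop. I'll relax the twist slightly and let it rise.

Request:
play_rows:
  targets:
    - [[1, 0, 0, 0, -0.8], [1, 0, -0.001, 0, -1], [1, 0, -0.002, 0, -1], [1, 0, -0.003, 0, -1], [1, 0, -0.004, 0, -1], [1, 0, -0.005, 0, -1], [1, 0, -0.006, 0, -1], [1, 0, -0.006, 0, -1]]

```text
time_s: 13.15
position: [0.5964, -0.1751, 0.1232]
tool_rot: [[0.749, -0.0, -0.663], [0.663, -0.0, 0.749], [-0.0, -1.0, -0.0]]
ft_force: [2.4, -3.9, -3.1]
gripper_width: 0.0113
```

```bash
python3 - <<'E'
from st import *
E
```

```text
13.15 q [-16.3508  23.6936  -8.9755  57.3321  -0.0222  32.1242] 
pos [ 0.5964 -0.1751  0.1232] jawyaw 41.525055858066544 F [ 2.3647 -3.8502 -3.0544] M [-1.0222 -0.6454  0.2361] w 0.01127874956783644
```

The force went from +6 N up to 3 N down (being held) at a bottom depth of about 28.7 mm. That means it sits in the pockets. I'll relieve the residual force, release and retreat.

Request:
play_rows:
  targets:
    - [[1, 0, 0.0005, -0.0005, 0], [1, -0.0003, 0.0007, -0.001, 0], [0.8, -0.0003, 0.0007, -0.001, 0], [0.5, -0.0003, 0.0007, -0.001, 0], [0.5, -0.0003, 0.0007, -0.001, 0], [0.5, -0.0003, 0.0007, -0.001, 0], [0.5, 0, -0.02, 0, 0], [0.5, 0, -0.05, 0, 0], [0.5, 0, -0.09, 0, 0], [0.5, 0, -0.13, 0, 0]]

```text
time_s: 14.4
position: [0.5962, -0.1748, 0.2544]
tool_rot: [[0.749, -0.0, -0.663], [0.663, 0.0, 0.749], [-0.0, -1.0, 0.0]]
ft_force: [0.6, -0.9, -0.7]
gripper_width: 0.0426
```

Request:
play_rows:
  targets:
    - [[0.5, 0.04, -0.02, 0, 0], [0.5, 0.09, -0.02, 0, 0], [0.5, 0.14, -0.02, 0, 0], [0.5, 0.19, -0.02, 0, 0], [0.5, 0.22, -0.02, 0, 0], [0.5, 0.22, -0.02, 0, 0]]

```text
time_s: 15.15
position: [0.7621, -0.027, 0.2716]
tool_rot: [[0.747, -0.001, -0.665], [0.665, 0.0, 0.747], [-0.001, -1.0, 0.001]]
ft_force: [-0.6, 0.2, 0.4]
gripper_width: 0.0429
```

```bash
python3 - <<'E'
from st import *
f=arm.grab_frame("side");np.savez("s9.npz",**f);crop(f,290,90,350,150,"1.png",6)
g=arm.grab_frame("top");np.savez("t9.npz",**g);crop(g,370,155,430,215,"2.png",6)
cv2.imwrite("pics/v11.png",np.hstack([cv2.imread("1.png"),cv2.imread("2.png")]))
cv2.imwrite("pics/t9.png",g["frame"][:,:,::-1])
E
```

```text
15.15 q [-2.0377 37.5169 32.6566 85.2153  0.0234 46.2811] 
pos [ 0.7621 -0.027   0.2716] jawyaw 41.68120554241925 F [-0.5611  0.2094  0.4051] M [-0.0363  0.0178 -0.0338] w 0.042851843733194804
```

View pics/v11.png

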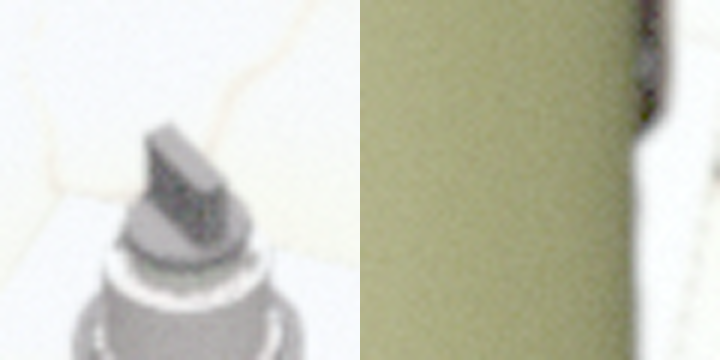

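View pics/t9.png

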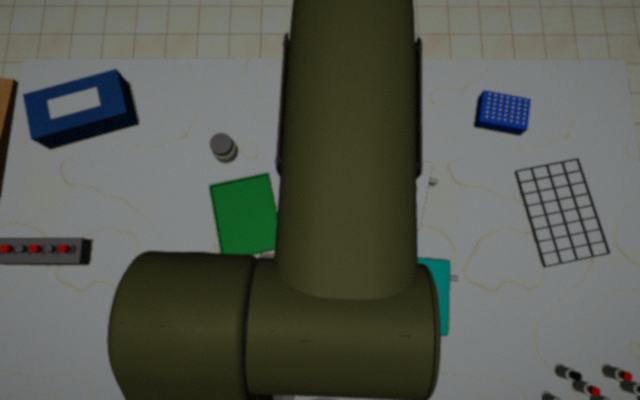

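```bash
python3 - <<'E'
from h import *
f=load("s9.npz")
crop(f,295,90,345,140,"1.png",8)
ims=[]
for dep in(.0285,.020):
    i=cv2.imread("1.png")
    def P(x):
        u,v=proj(f,x);return int((u-295+.5)*8),int((v-90+.5)*8)
    C=np.array([.5965,-.1752]);a=np.radians(-4.4-43.5);ex=np.array([np.cos(a),np.sin(a)]);ey=np.array([-ex[1],ex[0]])
    zb=.099-dep
    for t in np.linspace(0,2*np.pi,80):
        for r,z,c in((.023,zb+.046,(0,0,255)),(.023,zb+.038,(0,0,255)),(.032,.099,(255,0,0))):
            cv2.circle(i,P([C[0]+r*np.cos(t),C[1]+r*np.sin(t),z]),1,c,-1)
    q=[P([*(C+sx*.02*ex+sy*.006*ey),zb+.076]) for sx,sy in((1,1),(1,-1),(-1,-1),(-1,1))]
    cv2.polylines(i,[np.array(q)],True,(0,255,0),1);ims.append(i)
cv2.imwrite("pics/v12.png",np.hstack(ims))
Q=cloud(f)[95:125,305:335].reshape(-1,3);m=Q[(Q[:,2]>.13)&(Q[:,2]<.165)];print(len(m),np.median(m,0),np.percentile(m[:,2],[50,70,90]))
E
```

```text
127 [ 0.59591263 -0.17032197  0.14376724] [0.14376724 0.1451304  0.14677686]
```

View pics/v12.png

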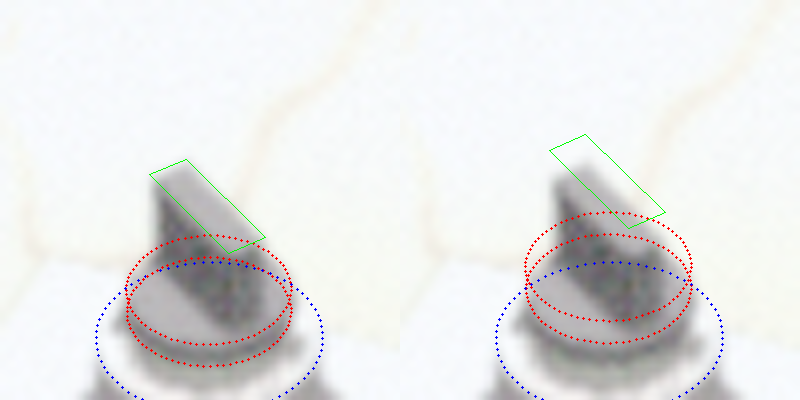

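Request:
play_rows:
  targets:
    - [[0.5, 0.04, 0, 0.04, 0], [0.5, 0.07, 0, 0.08, 0], [0.5, 0.1, 0, 0.12, 0], [0.5, 0.12, 0, 0.16, 0], [0.5, 0.14, 0, 0.2, 0], [0.5, 0.14, 0, 0.24, 0], [0.5, 0.14, 0, 0.26, 0], [0.5, 0.14, 0, 0.26, 0]]

```text
time_s: 16.25
position: [0.693, 0.2582, 0.2743]
tool_rot: [[0.748, 0.001, -0.664], [0.664, -0.0, 0.748], [0.001, -1.0, -0.001]]
ft_force: [0.2, -0.6, 1.8]
gripper_width: 0.0425
```

```bash
python3 - <<'E'
from st import *
g=arm.grab_frame("top");np.savez("t10.npz",**g);crop(g,375,155,425,205,"pics/v13.png",8)
cv2.imwrite("pics/t10.png",g["frame"][:,:,::-1])
E
```

```text
16.25 q [20.4449 34.1156 27.2747 83.1129 -0.0266 68.876 ] 
pos [0.693  0.2582 0.2743] jawyaw 41.56880899499026 F [ 0.2294 -0.6031  1.7689] M [ 0.003  -0.0182  0.0301] w 0.04252562764212916
```

View pics/v13.png

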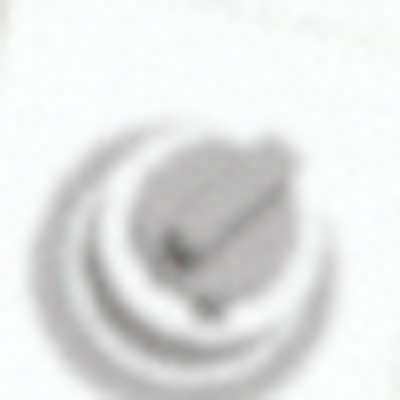

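View pics/t10.png

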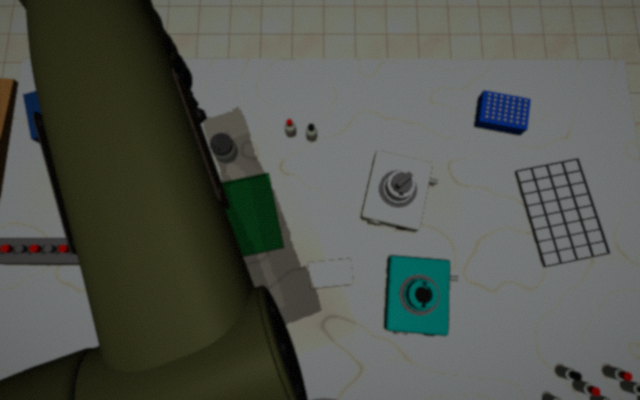

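```bash
python3 - <<'E'
from h import *
np.set_printoptions(precision=4,suppress=True)
s9=load("s9.npz");s0=load("side0.npz");t10=load("t10.npz")
# side view, expected optimum depth/pose: fit darkness-free: measured corners of bar top in 8x crop at (295,90)
o=lambda x,y:(295+(x+.5)/8-.5,90+(y+.5)/8-.5)
crop(s9,305,100,335,130,"pics/v14.png",20)
for n,f,box in(("side",s9,(305,95,340,150)),("top",t10,(375,155,430,215))):
    Q=cloud(f)[box[1]:box[3],box[0]:box[2]].reshape(-1,3)
    h,e=np.histogram(Q[:,2],np.arange(.04,.16,.002));print(n,[(round(a+.001,3),int(c)) for a,c in zip(e,h) if c>8])
E
```

```text
side [(np.float64(0.049), 17), (np.float64(0.051), 54), (np.float64(0.053), 34), (np.float64(0.055), 34), (np.float64(0.057), 30), (np.float64(0.059), 12), (np.float64(0.069), 12), (np.float64(0.073), 19), (np.float64(0.075), 19), (np.float64(0.077), 15), (np.float64(0.079), 21), (np.float64(0.081), 15), (np.float64(0.083), 20), (np.float64(0.085), 21), (np.float64(0.087), 19), (np.float64(0.089), 20), (np.float64(0.091), 16), (np.float64(0.093), 21), (np.float64(0.095), 38), (np.float64(0.097), 81), (np.float64(0.099), 70), (np.float64(0.101), 24), (np.float64(0.109), 15), (np.float64(0.111), 12), (np.float64(0.113), 29), (np.float64(0.115), 60), (np.float64(0.117), 47), (np.float64(0.119), 14), (np.float64(0.121), 10), (np.float64(0.123), 10), (np.float64(0.125), 9), (np.float64(0.129), 11), (np.float64(0.131), 9), (np.float64(0.133), 11), (np.float64(0.135), 11), (np.float64(0.137), 10), (np.float64(0.139), 11), (np.float64(0.143), 16), (np.float64(0.145), 38), (np.float64(0.147), 21)]
top [(np.float64(0.047), 50), (np.float64(0.049), 233), (np.float64(0.051), 649), (np.float64(0.053), 768), (np.float64(0.055), 400), (np.float64(0.057), 163), (np.float64(0.059), 52), (np.float64(0.061), 22), (np.float64(0.069), 10), (np.float64(0.075), 9), (np.float64(0.079), 11), (np.float64(0.091), 11), (np.float64(0.093), 9), (np.float64(0.095), 13), (np.float64(0.097), 63), (np.float64(0.099), 97), (np.float64(0.101), 56), (np.float64(0.103), 10), (np.float64(0.113), 26), (np.float64(0.115), 62), (np.float64(0.117), 91), (np.float64(0.119), 34), (np.float64(0.121), 15), (np.float64(0.143), 11), (np.float64(0.145), 23), (np.float64(0.147), 48), (np.float64(0.149), 14)]
```

View pics/v14.png

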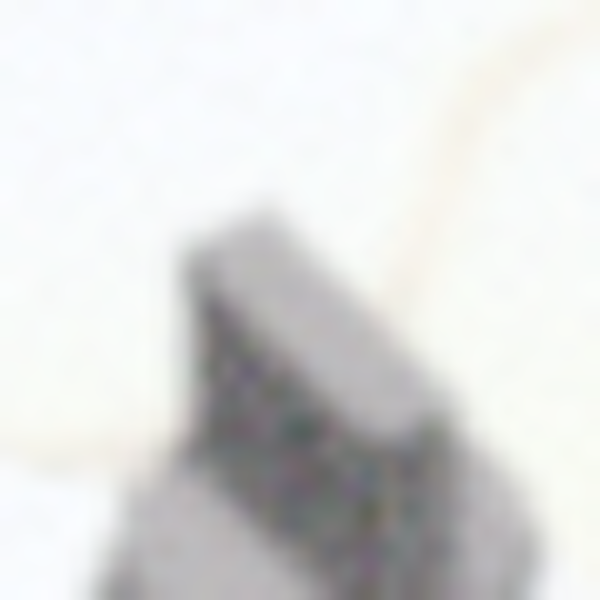

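Relative to the measured rim (about 0.099), the cap top is at about 0.1163 (expected 0.1165) and the bar top at about 0.146 (expected 0.1465). That puts the bottom about 28.5 mm below the mouth, so it is locked. I'll hand the job in.

```bash
python3 -c "
from cell import arm
print(arm.job_done())"
```

```text
the job is handed in; nothing more can be done
None
```

The cartridge is fitted in the white unit's collar, locked and released, and the job was handed in at about 16 s. No verdict was reported.

I gripped the cartridge by its bar, lifted it from the tray and lowered it with its lugs in the slots. I then pushed it to about 34 mm below the mouth against roughly 7.5 N of spring. I turned it about 45° clockwise until the torque rose to about 0.5 N m, eased off 1°, and let it rise before releasing it.

**Depth:** depth readings from both cameras put the cap top at about 0.1163 m and the bar top at about 0.146 m. With the rim at about 0.099 m, the bottom is about 28.5 mm below the mouth, as it should be in the pockets.

**Angle:** my two estimates disagree. The gripper's turn gives the bar about 0.6 rad from the housing's x axis, while the dark edge in the last top picture suggests about 0.74 rad. Both are inside 0.3 to 1.2 rad.

**Position and forces:** the two cameras disagreed by 2–4 mm in x. I corrected for this by comparing the cartridge and collar within the same view and giving way to side forces. Net wrist force readings stayed below about 8 N.

**Bystanders:** the bottles, kit box and turquoise unit look unmoved in the last top picture. The jar, at the arm's edge in that picture, also looks in place. I did not measure their positions.

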